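# Seat the spare cell in the groove charger

## Robot

A 6-joint arm with a two-finger parallel gripper is mounted at the origin on the work surface. World frame = base frame: x ahead of the robot, y to its left, z up, the work surface at z = 0. Lengths are in m, angles in degrees, forces in N, time in s.
With the tool pointing down it reaches from about 0.325 to 0.775 m from the base axis. Payload 5.5 kg.
Tool frame: the origin (TCP) lies at the centre of the arm's flange, where the gripper is bolted on; the fingertips stand 182 mm ahead of it and the grasp point (between the pads) lies 163 mm ahead of it; z points along the fingers, y is the direction in which the jaws open and shut (so a half turn about z gives the same grasp; the last joint's range is limited). The gripper opens to 88 mm and grips with 3 to 60 N. Pads are 20 mm wide; open, the fingers measure 115 mm over their backs; the gripper's body (75 mm by 178 mm) begins 61 mm behind the grasp point.
Start: joints at [60.579, 5.22, 70.514, -0, 104.267, -3.249], TCP at [0.265, 0.538, 0.405] pointing down, gripper open.
Joint ranges: [-164.24, 164.24], [-49.07, 125.15], [9.68, 141.18], [-86.29, 266.29], [3.28, 154.24], [-151.56, 151.56]. Speed limits (degrees/s): [147.25, 147.25, 172.46, 180, 180, 180].

## Interface

Orientations are given as [roll, pitch, yaw] about the fixed x, y, z axes, in that order (R = Rz(yaw) Ry(pitch) Rx(roll)).
In Python, from station import r gives the robot as it stands. The module is installed in compiled form; this text tells all that it offers. Calls block until the motion is done:
- r.reach(position, orientation): joint-space move of the TCP to a pose.
- r.servo_line(position, rotation=None, speed=0.15): straight line of the TCP; rotation=None keeps the orientation; speed is the mean speed in m/s.
- r.move_joints(angles): joint-space move.
- r.let_go() and r.grab(squeeze=None): open the fingers fully, or close them until they stop; squeeze is the grip in N (None keeps the last).
- r.wait(seconds).
- r.inverse_kinematics(position, orientation): joint angles nearest the present ones, or None.
- r.sense(): the state.
- r.snapshot(name): name is "scene" or "side" or "wrist"; returns a dict with "frame" (384x512x3 uint8, red, green, blue), "fx", "fy", "cx", "cy" (pixels), "R" (3x3) and "t" (3): a world point X has camera coordinates R X + t. Camera axes: x right, y down, z forward; pixel columns grow to the right and rows downward; lengths in m; the calibration is good to about 2 mm. A picture is of the moment at which its call begins. There is no depth.
A pose or a line that the arm cannot do raises r.IKError and nothing moves.
- r.hand_in(): hands the job in, once; it reports no verdict.
The state is a dict: "clock": time; "joints": joint angles; "joint_vel": joint speeds; "joint_torque": joint torques, N m; "tcp_pos": TCP position; "orientation": TCP orientation; "contact_force": force on the tool from outside, world axes, zero at the start; "torque": the same for the moment, N m; "opening": finger opening in m.
Only numpy, scipy, OpenCV 4.12 (cv2) and the standard library are available. Lean on these libraries where they do the work, as an engineer would, in place of code of your own. Each camera call takes 0.05 s, during which the arm holds its last target. There are 200 camera calls.

## Task

Put the spare console cell on charge: take it from its saddles in the aluminium tray, lay it in the open part of the charger's V-groove with the brass end towards the clear hood, then slide it gently along the groove, past the drag of the sprung pad, until you feel it press on the copper contact pin. Press it home with a light, steady push for a moment (about 5 N on the contact, never as much as 14 N), then let go and leave it there, without disturbing anything else on the shelf.

Things in the scene. Friction and masses are not known exactly. Their poses are not given: they have to be found in the camera images.
- cell_centre (a point): Centre (on the axis) of a loose round battery cell, 50 g, smooth-skinned: blue cylinder 18.5 mm in diameter, 65 mm long, with a white band and a brass button 2 mm high at its front end. Local x points along the axis to the button; both ends are 33.5 mm away. It starts level in two V-saddles in the tray, axis 22 mm above the shelf; the saddles end 4.4 mm below the axis.
- cell_nose (a point): Tip of the cell's brass button (9 mm across), on the axis, 33.5 mm from the centre.
- tray: Low aluminium tray fixed to the shelf, 170 x 160 mm, walls 12 mm high; origin at the centre of its underside. The cell lies along the tray's x at local y = 22 mm, with free floor beside it for fingers; two loose battery covers lie flat in the -y half.
- charger: Fixed black charger, 170 mm long (x) by 70 mm wide, 25 mm high beside the groove; origin at the centre of its underside, x along the groove towards hood and contact. The 90-degree aluminium V-groove is open above from local x = -80 to +22 mm; a clear hood 44 mm wide, top 64 mm above the shelf, covers it from x = 22 to 76 mm.
- groove (a point): The charger's groove axis, midway along the charger: a cell in the groove has its axis here, 34 mm above the shelf. x along the groove towards the contact, z up. The groove's rims lie 4.4 mm below the axis: keep fingertips above them. Home, a cell's centre is somewhere from x = 16.5 to 36.5 mm and its plain rear end 19 mm or more outside the hood, to be pushed by closed fingertips.
- pad: Orange round pad under the hood, at x = 34 mm of the charger, pressed down by a spring with about 3 N. The cell's front edge must lift it 1.5 mm (a brief resistance of 3 to 11 N, when the cell's centre is at about x = -6 to +4 mm); from there on pad and groove drag on the cell steadily with 1.5 to 6 N, different each time, which is felt on top of the force on the contact pin.
- contact: Fixed grey holder of the copper contact pin, at the end of the groove under the hood; origin at the centre of its face, on the groove's axis, 72 mm from groove; same axes. The rigid copper pin, 10 mm thick, stands out of this face towards the cell by 2 to 22 mm: it is set differently each time (and not given), so feel for it.
- cover_a: White loose battery cover, 55 x 34 x 4 mm, in the tray; leave it alone.
- cover_b: Grey loose battery cover, 55 x 34 x 4 mm, in the tray; leave it alone.
- cartridge_a: Red cartridge, 58 x 9 x 65 mm, leaning on the ceramic bookend at the right; leave it alone.
- cartridge_b: Second red cartridge, leaning on the first; leave it alone.
- console: White handheld console, 90 x 210 x 18 mm, lying flat towards the far edge; leave it alone.

How it is judged (in metres and radians):
On the way, in this order (a step that is already met when the one before it is completed fails the run):
1. the cell lies in the open part of the V-groove, brass end towards the hood and not yet under it (y of cell_centre in the frame of groove between -0.003 and 0.003 m and z of cell_centre in the frame of groove between -0.003 and 0.003 m and angle between the x axis of cell_centre and the x axis of groove, either way round below 0.08 rad and x of cell_nose in the frame of groove between -0.03 and 0.024 m), for 0.1 s.
2. the cell is pressed on the contact pin with at least 2.5 N, lying in the groove under the hood (contact force between cell and contact above 2.5 N and x of cell_nose in the frame of contact between -0.0235 and 0 m), for 0.2 s.
At the end, for the whole second after the job is handed in: the cell has been pressed on the contact pin and lies at rest in the groove, brass button foremost (button 0 to 23.5 mm from the pin holder's face, axis within 2 mm of the groove's axis, aligned to 0.05 rad), nothing touched by the robot (x of cell_nose in the frame of contact between -0.0235 and 0 m and y of cell_centre in the frame of groove between -0.002 and 0.002 m and z of cell_centre in the frame of groove between -0.002 and 0.002 m and angle between the x axis of cell_centre and the x axis of groove, either way round below 0.05 rad and linear speed of cell below 0.01 m/s).
It fails at once if the cell is pressed on the contact with more than 14 N (contact force between cell and contact above 14 N).
It fails at once if a bystander (cover, cartridge or console) is moved by more than 15 mm (distance of any of cover_a, cover_b, cartridge_a, cartridge_b, console from where it was at the start of the episode above 0.015 m).
It also fails if it takes over 72 s, if anything falls off the work surface, if the arm or the gripper's body presses on something with over 40 N, if the wrist force passes 120 N, or if a joint passes its speed limit or range.

## Working session

There is one attempt and no reset: what is moved stays moved. The work goes in short steps, each a Python script; the robot and the scene stay as the last script left them, time stands still between calls to the robot, and variables do not carry over. Pictures are saved under pics/ and viewed, about 8 in all and at most 12, crops included, and the job is handed in when it is done.

```bash
mkdir -p pics; python3 - <<'E'
from station import r
import cv2,pickle,numpy as np
d={n:r.snapshot(n) for n in("scene","side","wrist")}
pickle.dump(d,open('s0.pkl','wb'))
for n in d: cv2.imwrite(f'pics/{n}0.png',d[n]['frame'][:,:,::-1])
ims=[cv2.resize(d[n]['frame'][:,:,::-1],(800,600),interpolation=2) for n in("scene","side")]
cv2.imwrite('pics/a0.png',ims[0]);cv2.imwrite('pics/b0.png',ims[1])
for n in d: print(n,d[n]['fx'],d[n]['cx'],d[n]['cy'],-d[n]['R'].T@d[n]['t'],d[n]['R'][2])
print(r.sense())
E
```

```text
scene 368.3414569078232 254.9838240915912 191.94174791382432 [ 1.23952027 -0.01980772  0.5891518 ] [-0.72960246 -0.15007557 -0.6672013 ]
side 474.50497679151135 256.41424875044703 190.2324939777619 [ 0.09220579 -0.93491255  0.63869405] [ 0.49394158  0.7071927  -0.50586579]
wrist 291.66621039060317 252.3167042730719 187.80161425253672 [0.2008374  0.56899432 0.3837944 ] [ 0.23325583 -0.11625577 -0.965441  ]
{'clock': 0.15, 'joints': array([ 6.05797716e+01,  5.25276674e+00,  7.05651414e+01, -5.74484421e-04,
        1.04267962e+02, -3.24922757e+00]), 'joint_vel': array([ 0.01487135, -0.16480047, -0.04408774, -0.04469151,  0.00800085,
        0.06035331]), 'joint_torque': array([ 7.98552646e-04, -4.47046638e+01, -4.06907165e+01,  6.97816908e-02,
        2.74968788e-02, -1.11753054e-04]), 'tcp_pos': array([0.2646607 , 0.53852292, 0.40377972]), 'orientation': array([-1.79914237e+02, -4.31096473e-03,  1.53828855e+02]), 'contact_force': array([ 0.5258623 , -0.03955135, -0.29865327]), 'torque': array([ 0.03088349, -0.04334194, -0.0210777 ]), 'opening': 0.08783780334886095}
```

View pics/a0.png

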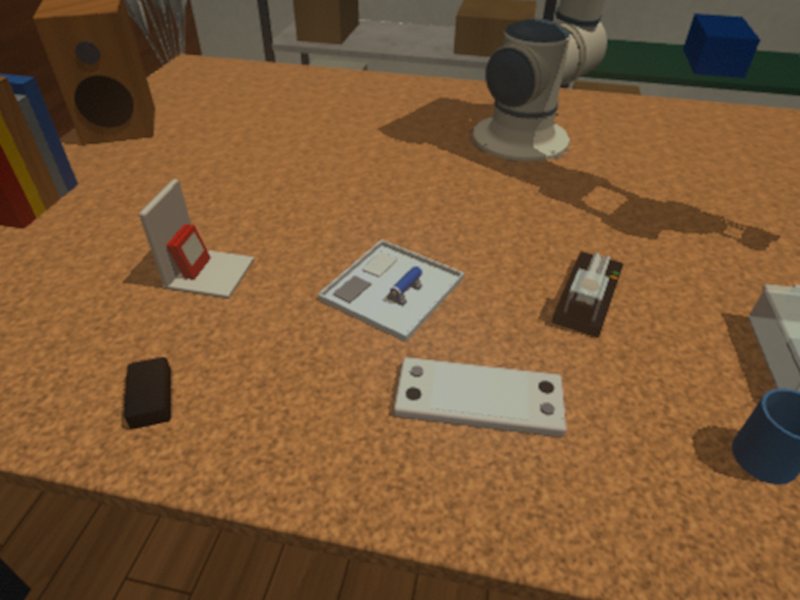

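View pics/b0.png

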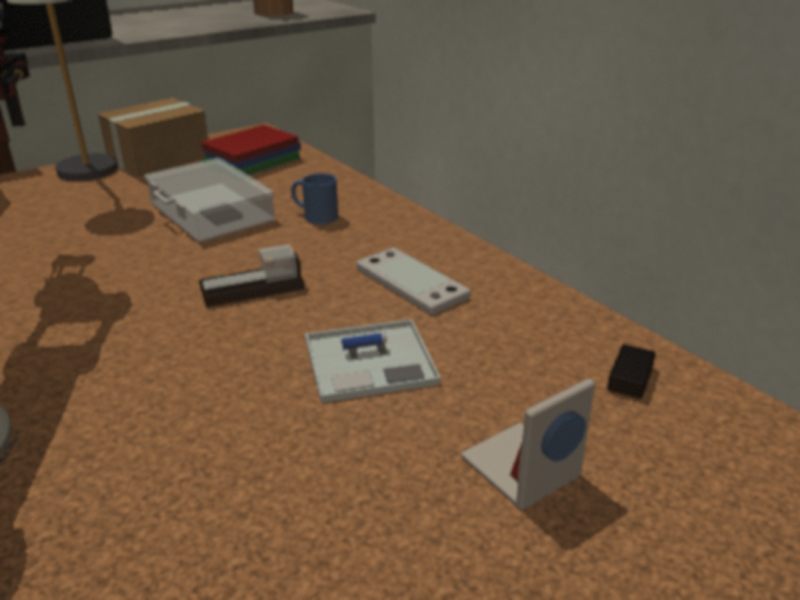

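```bash
cat > h.py <<'E'
import numpy as np
def ray(s,uv):
    u,v=uv; d=s['R'].T@np.array([(u-s['cx'])/s['fx'],(v-s['cy'])/s['fy'],1.]); return -s['R'].T@s['t'],d
def onz(s,uv,z):
    c,d=ray(s,uv); return c+d*(z-c[2])/d[2]
def proj(s,X):
    p=s['R']@np.asarray(X)+s['t']; return np.array([s['fx']*p[0]/p[2]+s['cx'],s['fy']*p[1]/p[2]+s['cy']])
E
python3 - <<'E'
import pickle,numpy as np
from h import *
d=pickle.load(open('s0.pkl','rb'));k=1/1.5625
for n,pts in {'scene':dict(cellb=(418,272,.022),cellf=(395,292,.022),chr_nearL=(555,322,.012),chr_nearR=(600,332,.012),chfarL=(582,255,.025),chfarR=(622,262,.025),cart=(190,250,.03)),'side':dict(cellb=(343,341,.022),cellf=(384,338,.022),chrear=(204,290,.025),chf=(300,270,.025),cart=(520,460,.03))}.items():
  for a,(u,v,z) in pts.items(): print(n,a,onz(d[n],(u*k,v*k),z).round(3))
E
```

```text
scene cellb [ 0.549 -0.131  0.022]
scene cellf [ 0.603 -0.156  0.022]
scene chr_nearL [0.606 0.081 0.012]
scene chr_nearR [0.613 0.144 0.012]
scene chfarL [0.451 0.12  0.025]
scene chfarR [0.456 0.182 0.025]
scene cart [ 0.584 -0.497  0.03 ]
side cellb [ 0.55  -0.128  0.022]
side cellf [ 0.604 -0.157  0.022]
side chrear [0.438 0.134 0.025]
side chf [0.603 0.103 0.025]
side cart [ 0.583 -0.476  0.03 ]
```

```bash
python3 - <<'E'
from station import r
import cv2,pickle,numpy as np
d={}
def view(name,c,yaw,z=.32):
    a=np.radians(yaw); x=np.array([np.cos(a),np.sin(a)]); p=np.array(c)-.04*x
    r.reach([p[0],p[1],z],[180,0,yaw]); r.wait(.3)
    d[name]=r.snapshot('wrist'); d[name]['sense']=r.sense()
    print(name,r.sense()['clock'],r.sense()['joints'].round(1),r.sense()['tcp_pos'])
view('charger',(.53,.132),166)
view('cell',(.577,-.143),154)
pickle.dump(d,open('s1.pkl','wb'))
im=np.hstack([d[n]['frame'][:,:,::-1] for n in d])
for n in d: cv2.imwrite(f'pics/{n}1.png',cv2.resize(d[n]['frame'][:,:,::-1],(800,600),interpolation=2))
E
```

```text
charger 2.3917 [  8.8   2.4  82.   -0.   95.6 -67.2] [0.56873735 0.12271805 0.32007339]
cell 3.85 [-17.7  10.3  73.5   0.   96.2 -81.7] [ 0.61306215 -0.15968368  0.32013401]
```

View pics/charger1.png

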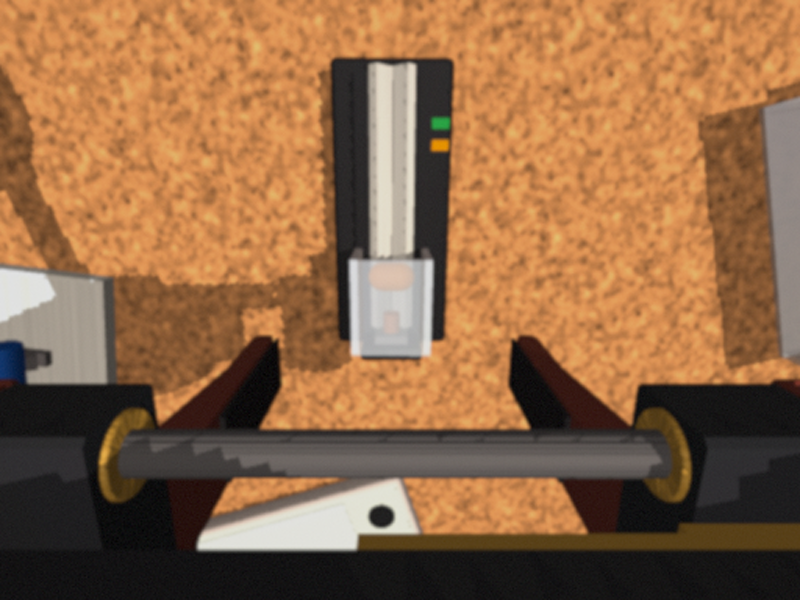

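View pics/cell1.png

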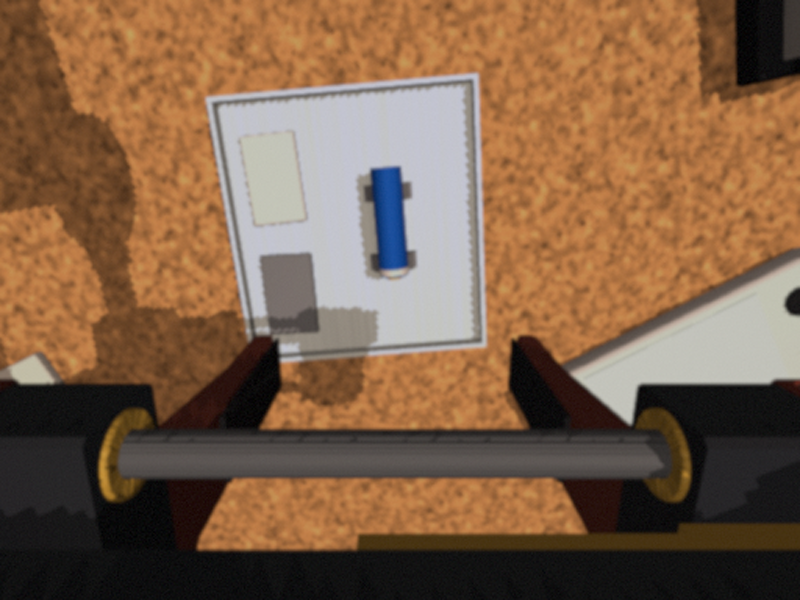

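```bash
cat > meas.py <<'E'
import cv2,numpy as np
from h import *
def blue(s,roi=None):
    h=cv2.cvtColor(s['frame'],cv2.COLOR_RGB2HSV)
    m=cv2.inRange(h,(100,120,50),(130,255,255))
    if roi: 
        k=np.zeros_like(m);x0,y0,x1,y1=roi;k[y0:y1,x0:x1]=1;m=m*k
    cs,_=cv2.findContours(m,0,1); return max(cs,key=cv2.contourArea)
def groove(s,roi):
    x0,y0,x1,y1=roi;g=cv2.cvtColor(s['frame'],cv2.COLOR_RGB2GRAY).astype(float)
    L=[];R=[]
    for v in range(y0,y1):
        w=g[v,x0:x1]; i=np.where(w>95)[0]   # aluminium vs black
        def sub(a,b): return x0+a+(95-g[v,x0+a])/(g[v,x0+b]-g[v,x0+a])*(b-a)
        L.append((sub(i[0]-1,i[0]),v)); R.append((sub(i[-1]+1,i[-1]),v))
    return np.array(L),np.array(R)
E
python3 - <<'E'
import pickle
from meas import *
d=pickle.load(open('s1.pkl','rb'))
s=d['charger'];g=cv2.cvtColor(s['frame'],cv2.COLOR_RGB2GRAY)
print(g[100,212:292]);print(g[30:50,245]);print('col',g[158:172,250])
L,R=groove(s,(224,50,275,152))
for n,e in(('L',L),('R',R)):
  P=np.array([onz(s,p,.0296) for p in e]); vx,vy,x,y=cv2.fitLine(P[:,:2].astype(np.float32),cv2.DIST_HUBER,0,.001,.001).ravel()
  print(n,e[::25].round(1).tolist(),np.degrees(np.arctan2(vy,vx)),x,y)
# cell
s=d['cell'];c=blue(s,(200,80,300,200)).reshape(-1,2)
rect=cv2.minAreaRect(c.astype(np.float32));print(rect)
P=np.array([onz(s,p,.022)[:2] for p in c.astype(float)]);print(cv2.minAreaRect((P*1000).astype(np.float32)))
g=s['frame'];print(g[150:185,252].tolist())
E
```

```text
[ 92  63  36  38  41  42  41  42  42  41  42  41  37  29  34  37  40  41
  41  43  40  40  45  73 120 159 169 164 177 202 217 219 219 219 219 218
 218 215 198 176 174 180 181 179 178 178 174 180 198 215 220 218 191 129
  66  43  41  42  44  43  42  44  43  42  39  43  38  42  42  39  43  43
  41  41  40  61 105 141 146 140]
[160 161 160 160 158 154 131  89  52  58 113 173 206 215 217 217 216 217
 217 216]
col [187 187 187 187 178 152 130 129 153 179 192 194 196 196]
L [[235.0, 50.0], [235.2, 75.0], [235.5, 100.0], [235.6, 125.0], [236.0, 150.0]] -14.3590765 0.48967004 0.12629884
R [[266.4, 50.0], [266.1, 75.0], [265.5, 100.0], [265.4, 125.0], [264.9, 150.0]] -14.182809 0.48294717 0.15573542
((248.89346313476562, 139.327880859375), (64.00877380371094, 18.74089813232422), 84.80557250976562)
((573.4417724609375, -144.54977416992188), (17.520992279052734, 60.06589889526367), 68.63766479492188)
[[23, 77, 153], [23, 76, 154], [28, 78, 156], [25, 78, 155], [25, 78, 155], [27, 79, 155], [24, 77, 156], [30, 80, 157], [28, 79, 156], [25, 78, 154], [26, 77, 155], [26, 77, 155], [23, 77, 155], [24, 78, 155], [27, 79, 157], [24, 78, 154], [21, 76, 155], [25, 77, 155], [26, 80, 155], [26, 78, 156], [29, 79, 157], [60, 94, 159], [116, 133, 166], [166, 173, 176], [190, 192, 183], [190, 192, 182], [171, 174, 168], [156, 151, 141], [172, 156, 134], [191, 181, 169], [196, 194, 192], [195, 196, 197], [196, 196, 199], [195, 197, 197], [196, 197, 198]]
```

```bash
python3 - <<'E'
import pickle
from meas import *
d=pickle.load(open('s1.pkl','rb'))
s=d['charger'];u=np.array([np.cos(np.radians(-14.27)),np.sin(np.radians(-14.27))]);n=np.array([-u[1],u[0]])
for nm,p,z in(('grooverear -80',(250.5,39.9),.0296),('chgrear -85',(250.5,37.2),.025),('hood 22 top',(250,165),.064),('hood22 rim',(250,164.5),.0296),('pin tip?',(250,199),.034),('holder?',(250,213),.034)):
  P=onz(s,p,z);print(nm,P[:2].round(4),'along',(P[:2]@u).round(4),'perp',(P[:2]@n).round(4))
g=cv2.cvtColor(s['frame'],cv2.COLOR_RGB2GRAY)
for v in(60,100,140):
  w=g[v].astype(int); i=[j for j in range(195,310) if w[j]<70]; 
  P=[onz(s,(a,v),.025)[:2] for a in(i[0]-.5,i[-1]+.5)]; print('body perp',[(p@n).round(4) for p in P],i[0],i[-1])
s=d['cell'];h=cv2.cvtColor(s['frame'],cv2.COLOR_RGB2HSV);m=cv2.inRange(h,(100,120,50),(130,255,255))
M=[]
for v in range(112,168):
  i=np.where(m[v,220:280])[0]+220; M.append(onz(s,(i.mean(),v),.022)[:2])
f=cv2.fitLine(np.array(M,np.float32),cv2.DIST_HUBER,0,.001,.001).ravel();print(np.degrees(np.arctan2(f[1],f[0])),f)
c=s['frame'][:,240:262]; print('rear col',s['frame'][102:112,247].tolist())
print('rear',onz(s,(247,106.5),.022),'nose',onz(s,(252.5,177.5),.022))
# second views
d0=pickle.load(open('s0.pkl','rb'))
for k in('scene','side'):
  c=blue(d0[k],(190,150,300,240)).reshape(-1,2).astype(float)
  P=np.array([onz(d0[k],p,.022)[:2] for p in c]);print(k,cv2.minAreaRect((P*1000).astype(np.float32)))
E
```

```text
grooverear -80 [0.4447 0.1514] along 0.3936 perp 0.2563
chgrear -85 [0.4417 0.1521] along 0.3906 perp 0.2563
hood 22 top [0.5424 0.1266] along 0.4944 perp 0.2564
hood22 rim [0.5482 0.1249] along 0.5004 perp 0.2562
pin tip? [0.5798 0.117 ] along 0.533 perp 0.2563
holder? [0.5935 0.1136] along 0.5472 perp 0.2564
body perp [np.float64(0.2223), np.float64(0.2896)] 212 288
body perp [np.float64(0.2221), np.float64(0.2899)] 213 287
body perp [np.float64(0.2219), np.float64(0.2903)] 214 286
-21.490376 [ 0.9304791  -0.36634493  0.5730417  -0.14435269]
rear col [[194, 196, 198], [196, 197, 198], [195, 196, 199], [186, 189, 193], [155, 160, 177], [104, 119, 162], [54, 89, 157], [27, 78, 155], [26, 78, 155], [27, 79, 157]]
rear [ 0.54510047 -0.13254131  0.022     ] nose [ 0.60753077 -0.15728716  0.022     ]
scene ((564.8505249023438, -143.0785675048828), (12.26488208770752, 54.94673538208008), 68.91004180908203)
side ((574.6063842773438, -141.77479553222656), (17.21466064453125, 54.6681022644043), 69.12830352783203)
```

```bash
python3 - <<'E'
from station import r
import cv2,numpy as np,pickle
x,y,yaw=.5763,-.1452,158.5
r.reach([x,y,.26],[180,0,yaw]); r.servo_line([x,y,.2008],speed=.08)
r.wait(.2);s=r.sense();print(s['tcp_pos'],s['contact_force'])
r.grab(15); s=r.sense();print('open',s['opening'],s['contact_force'],s['clock'])
r.servo_line([x,y,.2708],speed=.08)
r.wait(.2);s=r.sense();print(s['opening'],s['contact_force'],s['clock'])
w=r.snapshot('wrist');w['sense']=s;pickle.dump(w,open('s2.pkl','wb'))
cv2.imwrite('pics/held.png',cv2.resize(w['frame'][:,:,::-1],(800,600),interpolation=2))
E
```

```text
[ 0.57649315 -0.14524461  0.2015773 ] [0.18343166 0.1133851  0.39840227]
open 0.01820312146262385 [0.78524613 1.7345716  0.83086589] 6.4083
0.018211886034433054 [ 0.5456449  -0.63443621 -0.94677588] 7.6333
```

View pics/held.png

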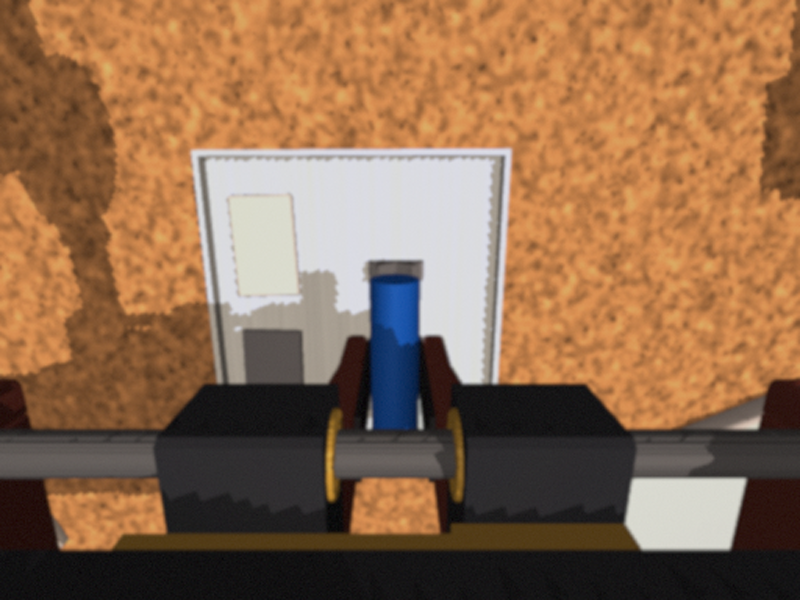

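```bash
python3 - <<'E'
import pickle
from meas import *
s=pickle.load(open('s2.pkl','rb'));t=s['sense']['tcp_pos'];print(t)
m=cv2.inRange(cv2.cvtColor(s['frame'],cv2.COLOR_RGB2HSV),(100,120,30),(130,255,255))
a=np.radians(158.5);X=np.array([np.cos(a),np.sin(a)]);Y=np.array([X[1],-X[0]])
zc=t[2]-.1788
for v in range(182,240,8):
  i=np.where(m[v,220:290])[0]+220; P=onz(s,(i.mean(),v),zc)[:2]-t[:2]; print(v,i[0],i[-1],(P@X*1e3).round(1),(P@Y*1e3).round(1))
i=np.where(m[:,252])[0];print(i[0],[ (onz(s,(252,i[0]+k),z)[:2]-t[:2])@X*1e3 for k,z in((0,zc),(0,zc+.009),(3,zc+.009))])
E
```

```text
[ 0.57618307 -0.14518363  0.27003873]
182 238 267 31.4 -0.7
190 238 267 26.8 -0.7
198 238 266 22.0 -0.9
206 238 266 17.2 -1.0
214 238 267 12.4 -0.7
222 236 268 7.4 -1.0
230 236 268 2.4 -1.0
238 237 268 -2.7 -0.7
176 [np.float64(34.89044557601448), np.float64(36.92312437357083), np.float64(35.29913359456878)]
```

```bash
cat > fr.py <<'E'
import numpy as np
th=np.radians(-14.27);u=np.array([np.cos(th),np.sin(th)]);n=np.array([-u[1],u[0]])
A0=.474;YAW=165.73
def xy(a,p): return (A0+a)*u+p*n
def loc(t): return np.array([t[:2]@u-A0,t[:2]@n,t[2]])
def fl(f): return np.array([f[:2]@u,f[:2]@n,f[2]])
E
python3 - <<'E'
from station import r
from fr import *
import cv2,pickle
O=[180,0,YAW];P=.2571;a=-.0315
p=xy(a,P)
r.reach([*xy(a,P),.29],O); r.servo_line([*p,.226],speed=.08); r.wait(.4)
s=r.sense();f0=s['contact_force'];print(loc(s['tcp_pos']),fl(f0),s['clock'])
z=.219
while z>.209:
    r.servo_line([*p,z],speed=.03); r.wait(.15); s=r.sense(); f=fl(s['contact_force']-f0)
    print(round(z,4),loc(s['tcp_pos']).round(4),f.round(2))
    if f[2]>3 or abs(f[1])>6: break
    z-=.001
w=r.snapshot('wrist');w['sense']=r.sense();pickle.dump(w,open('s3.pkl','wb'))
sd=r.snapshot('side');pickle.dump(sd,open('s3s.pkl','wb'))
i1=cv2.resize(w['frame'][:,:,::-1],(800,600),interpolation=2)
i2=cv2.resize(sd['frame'][140:210,110:210,::-1],(400,280),interpolation=2)
i1[320:,400:]=i2; cv2.imwrite('pics/place.png',i1); print(r.sense()['clock'])
E
```

```text
[-0.03146462  0.2571267   0.22623025] [-0.51642924 -0.47285157 -0.89789761] 10.175
0.219 [-0.0315  0.2571  0.219 ] [0.2  0.89 0.54]
0.218 [-0.0315  0.2571  0.218 ] [ 0.33 -0.1   0.56]
0.217 [-0.0315  0.2571  0.217 ] [ 0.4   0.12 -0.01]
0.216 [-0.0315  0.2571  0.216 ] [-0.3  -0.16  0.72]
0.215 [-0.0315  0.2571  0.215 ] [-0.01 -0.35  0.33]
0.214 [-0.0315  0.2571  0.214 ] [1.31 0.1  0.87]
0.213 [-0.0315  0.2571  0.213 ] [0.62 0.56 0.77]
0.212 [-0.0315  0.2571  0.2127] [-2.69 -1.8   6.  ]
13.6083
```

View pics/place.png

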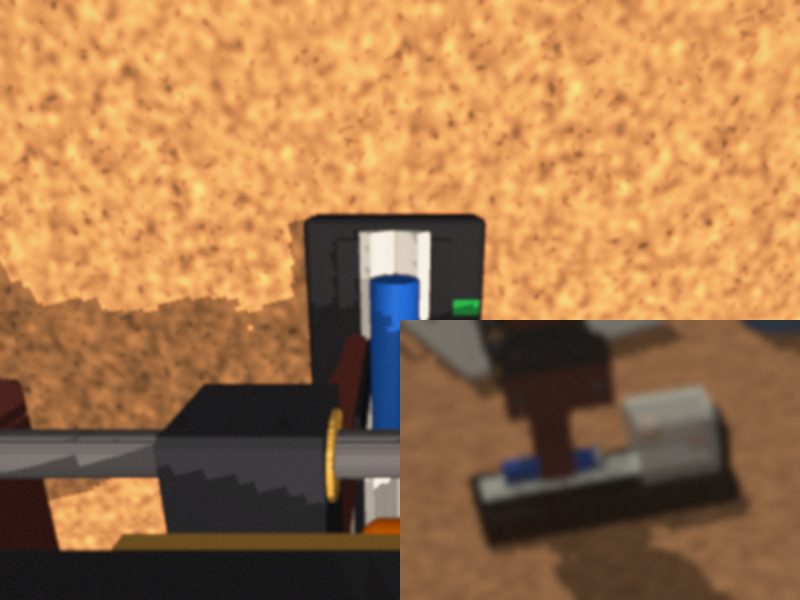

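```bash
python3 - <<'E'
from station import r
from fr import *
P=.2571
r.servo_line([*xy(-.0315,P),.2128],speed=.02); r.let_go(); r.wait(.2)
r.servo_line([*xy(-.0315,P),.28],speed=.12)
w=r.snapshot('wrist')
import cv2,pickle
pickle.dump(w,open('s4.pkl','wb')); cv2.imwrite('pics/rel.png',cv2.resize(w['frame'][:,:,::-1],(640,480),interpolation=2))
r.servo_line([*xy(-.092,P),.28],speed=.12); r.grab(20)
r.servo_line([*xy(-.092,P),.2132],speed=.1); r.wait(.4)
s=r.sense();f0=s['contact_force'];np.save('f0.npy',f0)
print(loc(s['tcp_pos']),fl(f0),s['opening'],s['clock'])
# noise and step timing
c=s['clock'];F=[]
for k in range(3):
    r.servo_line([*xy(-.092+.0005*(k+1),P),.2132],speed=.01); s=r.sense();F.append(fl(s['contact_force']-f0))
print((s['clock']-c)/3,np.round(F,2),loc(s['tcp_pos']))
E
```

```text
[-0.09194134  0.25713122  0.213504  ] [-0.35575721  0.05162058 -0.38102386] 0.000704050507839748 19.1833
0.25 [[-0.01 -0.42  0.19]
 [ 0.58 -0.22 -0.3 ]
 [ 0.26 -1.06 -0.43]] [-0.09046455  0.25710433  0.21321876]
```

View pics/rel.png

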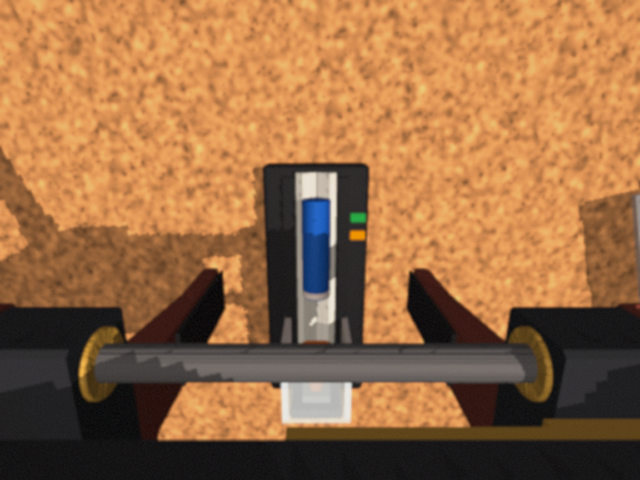

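```bash
cat > push.py <<'E'
from station import r
from fr import *
P=.2571;Z=.2132;f0=np.load('f0.npy')
def step(a,speed=.02,k=4):
    r.servo_line([*xy(a,P),Z],speed=speed)
    F=[]
    for _ in range(k): r.wait(.02);F.append(fl(r.sense()['contact_force']-f0))
    return np.mean(F,0)
E
python3 - <<'E'
from push import *
a=-.0905
while a<-.0351:
    a+=.002 if a<-.055 else .001
    f=step(a,.03); print(round(a,4),f.round(1),loc(r.sense()['tcp_pos'])[0].round(4))
    if -f[0]>15 or abs(f[1])>8 or abs(f[2])>12: print('STOP');break
print(r.sense()['clock'])
E
```

```text
-0.0885 [0.  0.1 0.3] -0.0884
-0.0865 [ 0.2  0.3 -0.1] -0.0865
-0.0845 [ 0.6 -0.   0.5] -0.0845
-0.0825 [ 0.5 -0.2  0.5] -0.0825
-0.0805 [0.5 0.1 0.6] -0.0805
-0.0785 [-0.2 -0.2  0.6] -0.0785
-0.0765 [-0.  -0.   0.5] -0.0765
-0.0745 [ 0.3 -0.   0.7] -0.0744
-0.0725 [0.8 0.1 0.3] -0.0724
-0.0705 [0.6 0.1 0.6] -0.0704
-0.0685 [ 0.4 -0.   0.1] -0.0684
-0.0665 [0.3 0.  0.3] -0.0664
-0.0645 [ 0.9 -0.   0.8] -0.0644
-0.0625 [ 0.4 -0.3  0.4] -0.0624
-0.0605 [ 0.5 -0.3  0.6] -0.0604
-0.0585 [ 0.6 -0.4  0.7] -0.0584
-0.0565 [ 0.4 -0.7  0.5] -0.0564
-0.0545 [-0.  -0.2  0.2] -0.0544
-0.0535 [0.3 0.3 0.4] -0.0535
-0.0525 [-0.2  0.5  0.6] -0.0525
-0.0515 [ 0.4 -0.2  0.4] -0.0514
-0.0505 [ 0.3 -0.5  0.3] -0.0504
-0.0495 [-0.1 -0.3  0.6] -0.0494
-0.0485 [ 0.2 -0.2  0.7] -0.0485
-0.0475 [-0.1  0.1  0.4] -0.0475
-0.0465 [-1.9  0.2  1.4] -0.0466
-0.0455 [-5.1 -0.7  3.2] -0.046
-0.0445 [-7.7 -0.9  5.5] -0.0454
-0.0435 [-10.3  -0.8   6.4] -0.0447
-0.0425 [-9.1 -1.3  5.8] -0.0435
-0.0415 [-8.2 -0.9  5.6] -0.0424
-0.0405 [-7.6 -0.8  4.5] -0.0413
-0.0395 [-7.1 -1.   4.7] -0.0403
-0.0385 [-7.3 -0.3  4.8] -0.0393
-0.0375 [-7.6 -0.5  5.1] -0.0383
-0.0365 [-7.5 -0.6  4.9] -0.0373
-0.0355 [-7.5 -0.5  5.1] -0.0363
-0.0345 [-7.5 -1.1  4.8] -0.0353
31.9667
```

```bash
python3 - <<'E'
import push
from push import *
push.Z=.2135
a=-.0345;H=[]
while a<-.004:
    a+=.0007 if a<-.026 else .0004
    f=step(a,.02,3); H.append(-f[0]); b=np.median(H[-9:-1]) if len(H)>5 else 8
    print(round(a,4),f.round(1),loc(r.sense()['tcp_pos'])[[0,2]].round(4))
    if f[2]>2 and len(H)<4: push.Z+=.00015
    if H[-1]-b>1.8: print('RISE',b);break
    if H[-1]>17: print('STOP');break
print(r.sense()['clock'])
E
```

```text
-0.0338 [-5.7  0.1  3. ] [-0.0344  0.2132]
-0.0331 [-5.   0.2  2.2] [-0.0337  0.2132]
-0.0324 [-4.3 -0.2  0.9] [-0.033   0.2133]
-0.0317 [-4.8  0.3  0.9] [-0.0322  0.2133]
-0.031 [-4.5  0.7  1.2] [-0.0315  0.2133]
-0.0303 [-4.5 -0.1  0.9] [-0.0308  0.2132]
-0.0296 [-4.3  0.1 -0.3] [-0.0299  0.2133]
-0.0289 [-3.9  0.3 -0.8] [-0.0289  0.2137]
-0.0282 [-3.3 -0.4 -0.3] [-0.0281  0.2138]
-0.0275 [-2.8 -0.6 -0.6] [-0.0274  0.2139]
-0.0268 [-3.  -0.2 -0.7] [-0.0267  0.2138]
-0.0261 [-3.   0.1 -0.5] [-0.026   0.2138]
-0.0254 [-3.7 -0.2 -0.7] [-0.0254  0.2138]
-0.025 [-3.6  0.5 -0.3] [-0.025   0.2138]
-0.0246 [-3.6  0.1 -1.3] [-0.0246  0.2138]
-0.0242 [-3.4 -0.  -0.4] [-0.0242  0.2138]
-0.0238 [-2.9 -0.3 -1. ] [-0.0237  0.2138]
-0.0234 [-3.3  0.  -1. ] [-0.0234  0.2138]
-0.023 [-3.3  0.1 -0.5] [-0.023   0.2138]
-0.0226 [-3.2  0.1 -0.6] [-0.0226  0.2138]
-0.0222 [-3.6  0.  -0.9] [-0.0222  0.2138]
-0.0218 [-3.6  0.  -0.6] [-0.0218  0.2138]
-0.0214 [-2.1  0.2 -1.1] [-0.0213  0.2138]
-0.021 [-3.7 -0.2 -0.7] [-0.021   0.2138]
-0.0206 [-3.2 -0.4 -1.4] [-0.0206  0.2138]
-0.0202 [-2.8 -0.  -0.9] [-0.0202  0.2138]
-0.0198 [-2.7 -0.3 -0.7] [-0.0198  0.2138]
-0.0194 [-2.7  0.3 -0.8] [-0.0194  0.2138]
-0.019 [-2.8  0.2 -0.9] [-0.019   0.2138]
-0.0186 [-3.6  0.  -1.1] [-0.0186  0.2138]
-0.0182 [-4.7 -0.1 -0.7] [-0.0184  0.2136]
RISE 2.835913123620977
41.2667
```

```bash
python3 - <<'E'
import push
from push import *
push.Z=.2138;a=-.0182
while a<-.012:
    a+=.00015
    f=step(a,.02,5); print(round(a,5),f.round(1),loc(r.sense()['tcp_pos'])[[0,2]].round(4))
    if -f[0]>8.2: break
for _ in range(8): 
    r.wait(.1); print('hold',fl(r.sense()['contact_force']-f0).round(1))
print(r.sense()['clock'])
E
```

```text
-0.01805 [-5.5 -0.  -0.8] [-0.0184  0.2136]
-0.0179 [-5.7  0.1  0.1] [-0.0183  0.2136]
-0.01775 [-5.9  0.3 -0.4] [-0.0182  0.2135]
-0.0176 [-7.1  0.2 -0. ] [-0.0182  0.2135]
-0.01745 [-7.2  0.5  0.5] [-0.0181  0.2134]
-0.0173 [-7.9 -0.1  0.6] [-0.018   0.2134]
-0.01715 [-8.8  0.1  0.3] [-0.018   0.2134]
hold [-8.1  0.1  1. ]
hold [-8.3 -0.7  0.8]
hold [-8.9 -0.2 -0.1]
hold [-7.8 -0.3  0.6]
hold [-8.4 -0.8  0. ]
hold [-8.3 -0.4 -0.2]
hold [-8.7  0.3  0.8]
hold [-8.5 -0.2 -0. ]
44.4
```

```bash
python3 - <<'E'
from push import *
import cv2,pickle
r.servo_line([*xy(-.045,P),.2142],speed=.04); r.servo_line([*xy(-.06,P),.32],speed=.12); r.wait(.3)
w=r.snapshot('wrist');pickle.dump(w,open('s5.pkl','wb'))
i1=cv2.resize(w['frame'][:,:,::-1],(800,600),interpolation=2)
sd=r.snapshot('side');i1[:280,:400]=cv2.resize(sd['frame'][140:210,110:210,::-1],(400,280),interpolation=2)
cv2.imwrite('pics/end.png',i1)
from meas import blue,onz
c=blue(w,(220,60,290,300)).reshape(-1,2).astype(float); t=c[np.argmin(c[:,1])]
print('rear local',loc(onz(w,t,.034)), r.sense()['clock'])
E
```

```text
rear local [-0.00366082  0.25579863  0.034     ] 46.6917
```

View pics/end.png

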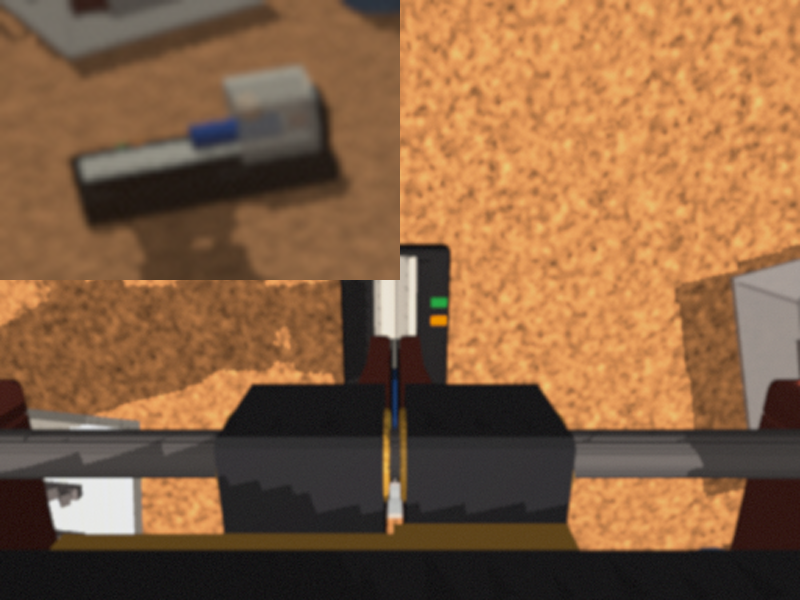

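```bash
python3 -c "
from station import r
r.hand_in();print(r.sense()['clock'])"
```

```text
the job is handed in; nothing more can be done
the job is handed in; nothing more can be done
```

I moved the cell from the tray into the open groove with the brass end towards the hood. I then pushed it with closed fingertips past the pad and onto the contact pin, and handed in at about 47 s of the 72 s allowed.

- **Pad and drag:** the push peaked at about 10 N at the pad. It then stayed near 7.5 N with about 5 N of upward force on the fingertips. I raised the tool about 0.6 mm and the drag fell to a steady 3 N or so.
- **Contact:** the force began to rise at the pin depth I had estimated from the pictures. I held a total push of about 8.4 N for 0.8 s, which is roughly 5 N on the pin after taking off the drag. The largest total reading in this phase was about 9 N, so the 14 N limit was not approached.
- **Final check:** after I backed off, the side picture showed the cell lying straight in the groove, partly under the hood, with the gripper clear. From the finger position, the button should be about 13 mm from the pin holder's face.
- **Not confirmed:** in the last wrist picture the gripper hid the cell's rear end. The rear position measured there (-3.7 mm, against about -8 mm from the finger position) is not reliable. I did not re-measure the covers, cartridges or console at the end, but I felt no contact with them.

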